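# Seat the keyed spindle in the belt drive's pulley hub

### The job

Take the keyed spindle out of its wooden stand by its square head and push it down into the pulley hub of the belt drive, turned so that its key slips into the keyway, until its collar sits flush on the hub against the spring inside. Finish while still gripping the head and holding the spindle pressed fully home, because the set screw is tightened next and the spring would lift it if you let go. Leave the bowl, the clay ball and the wooden rib where they are.

Things in the scene. Friction and masses are not known exactly. Their poses are not given: they have to be found in the camera images.
- spindle: Loose steel spindle, 0.3 kg, 99 mm long, upright in the stand, its collar on the stand's top. Origin: centre of its lower end; z up its axis. From below: shank 24 mm diameter, 45 mm long, chamfered nose; collar 52 mm diameter, z = 45 to 53 mm; square head 24 x 24 mm, z = 53 to 99 mm, flats facing along x and y: grip here. Key on its +x side.
- spindle_nose (a point): Centre of the spindle's lower end (the body's origin).
- spindle_head (a point): Centre of the spindle's square head, 76 mm above its lower end.
- spindle_lug (a point): Outer end of the dark lug, 8 mm wide, on the collar's rim, 36 mm from the axis at +x, 49 mm above the nose. It stands right above the dark key and shows its direction from above. The key is 8 mm wide and reaches 17 mm from the axis, from 14 mm above the nose (round end) up to the collar; the plain nose below it enters the bore at any turn.
- spindle_stand: Fixed light wooden block 90 x 90 x 55 mm with an upright through hole 38 mm wide in its middle, from which the spindle is lifted straight up. Origin at the centre of its underside, on the work surface, z up.
- drive_hub: Fixed belt drive that does not turn: round grey foot 116 mm across, aluminium V-belt pulley 94 mm across, steel hub boss 60 mm across, its top face 70 mm above the work surface. Origin: centre of its underside; z up along the bore. Bore 27 mm in diameter, with one keyway towards +x. The key enters when the spindle's x points along the hub's x.
- hub_mouth (a point): Centre of the bore at the hub's top face, 70 mm above the work surface. With the spindle home its nose is 45 mm below this point and its collar lies on the face.
- hub_keyway (a point): Outer end of the keyway at the hub's top face, 19 mm from the bore's axis towards the hub's +x. The keyway is 11 mm wide, open at the top and runs the full depth of the bore.
- thrust_pad (a joint): Brass spring pad inside the bore, its top 33 mm below the hub's top face. Value: how far it is pressed down, in m, 0 when free, end stop 0.014. The spring needs about 6 N to start and 12 N at 0.012, where the spindle is fully home; part of this is the spindle's weight.
- slip_bowl: Light grey bowl 124 mm across, 50 mm high, a bystander. Origin at the centre of its underside.
- clay_ball_1: Lump of clay, 58 mm across, 37 mm high, a bystander. Origin at the centre of its underside.
- rib_wood: Flat oval wooden rib 83 x 56 x 10 mm, a bystander. Origin at the centre of its underside.
Not all that is in view belongs to the job. What is shaped like the spindle but purple or yellow is not meant.

How it is judged (in metres and radians):
On the way, in this order (a step that is already met when the one before it is completed fails the run):
1. the spindle is gripped by its head and lifted clear of the stand (distance between the grasp point and spindle_head below 0.032 m and contact force between the fingers and spindle above 2 N and height (world z) of spindle_nose above 0.06 m), for 0.1 s.
2. the key is in the keyway: the nose at least 20 mm down the bore, key along the keyway, head still gripped (distance between the grasp point and spindle_head below 0.032 m and contact force between the fingers and spindle above 2 N and horizontal distance between spindle_nose and hub_mouth below 0.005 m and angle between the x axis of spindle and the x axis of drive_hub, either way round below 0.17 rad and z of spindle_nose in the frame of hub_mouth below -0.02 m), for 0.1 s.
At the end, for the whole second after the job is handed in: Key in the keyway, spindle upright, at rest and within 2 mm of fully home (collar on the hub face), spring pad pressed by at least 10 mm, and the square head still held between the fingers (TCP within 32 mm of its centre), which keep it down against the spring (horizontal distance between spindle_nose and hub_mouth below 0.005 m and angle between the x axis of spindle and the x axis of drive_hub, either way round below 0.17 rad and z of spindle_nose in the frame of hub_mouth below -0.043 m and value of joint thrust_pad above 0.01 m and angle between spindle's own z axis and vertical below 0.08 rad and distance between the grasp point and spindle_head below 0.032 m and contact force between the fingers and spindle above 2 N and linear speed of spindle below 0.02 m/s); the arm keeps its last pose, push and grip.
It fails at once if the bowl is moved more than 3 cm (distance of slip_bowl from where it was at the start of the episode above 0.03 m).
It fails at once if the clay ball is moved more than 3 cm (distance of clay_ball_1 from where it was at the start of the episode above 0.03 m).
It fails at once if the wooden rib is moved more than 3 cm (distance of rib_wood from where it was at the start of the episode above 0.03 m).
It also fails if it takes over 42 s, if anything falls off the work surface, if the arm or the gripper's body presses on something with over 40 N, if the wrist force passes 120 N, or if a joint passes its speed limit or range.

### The arm

A 7-joint arm with a two-finger parallel gripper is mounted at the origin on a cart in front of the work surface, level with it; the furniture and walls round the work are solid. World frame = base frame: x ahead of the robot, y to its left, z up, the work surface at z = 0. Lengths are in mm, angles in rad, forces in N, time in s.
With the tool pointing down it reaches from about 400 to 900 mm from the base axis. Payload 5.5 kg.
Tool frame: the origin (TCP) lies between the finger pads, 19 mm behind the fingertips; this is the grasp point; z points along the fingers, y is the line along which they close (so a half turn about z gives the same grasp; the last joint's range is limited). The gripper opens to 85 mm and grips with 20 to 120 N. Pads are 22 mm wide; open, the fingers measure 114 mm over their backs; the gripper's body (76 mm by 85 mm) begins 54 mm behind the grasp point. The pads swing forward as they close: fully open they stand 13 mm farther back than shut.
Start: joints at [-0.902, 0.501, -0.427, 1.55, 0.221, 1.138, -0.21], TCP at [256.554, 597.226, 250.01] pointing down, gripper open.
Joint ranges: [-2.88, 2.88], [-0.31, 2.03], [-1.54, 1.56], [0.2, 2.42], [-1.41, 4.55], [0.19, 2.02], [-2.57, 2.57]. Speed limits (rad/s): [2.57, 2.57, 3.14, 3.14, 3.14, 3.14, 3.14].

### API

Orientations are given as [roll, pitch, yaw] about the fixed x, y, z axes, in that order (R = Rz(yaw) Ry(pitch) Rx(roll)).
In Python, from station import monitor, imaging, job gives the robot as it stands.
- The arm moves only by the tool move_arm, never from a script. Its argument "steps" is one flat list of numbers, 7 for each row, row after row: the opening in per cent of the stroke, from 0 (shut) to 100 (fully open), then the shift along the tool's x, y, z in mm, then the turn, a rotation vector about the tool's x, y, z in rad. A call has 1 to 12 rows; each row is the pose to reach, as a shift and turn from the pose commanded when the call began, along the tool's axes at that moment; what a row does not reach only later rows make up. A row lasts 1/8 s, in which the tool goes at most 62.5 mm and 10.7 degrees, less where a joint would pass 70% of its speed; a pose out of reach is approached as far as the arm can. A call with a gripper value outside its range is refused whole. The fingers move at their own pace and stop on an object; "newtons" is the grip in N (left out, the last holds). Time passes only in rows, so rows that repeat a pose let the fingers close. It gives the time, the measured TCP pose, the force, the opening and the grip force at its end, in the units of the state.
- monitor.state(): the state, without advancing time (a new reading comes with each control period).
- imaging.read_camera(name): name is "side" or "top" or "wrist"; returns a dict with "pixels" (384x512x3 uint8, blue, green, red), "fx", "fy", "cx", "cy" (pixels), "position" and "attitude" of the camera in the world. Camera axes: x right, y down, z forward; pixel columns grow to the right and rows downward; lengths in mm; the calibration is good to about 2 mm. A picture is of the moment at which its call begins. There is no depth.
- job.hand_in(): hands the job in; it is judged then, once.
Trained networks look in a picture, given as the dict that the camera call returned (one of the last four; its "shot" number tells which), for a name from the list of things; names that differ only in an ending like _2 or _b are one class to them, and where a whole thing is asked for, a point or a joint stands for the part that bears it (a point fixed in the world has none). Each returns a list of dicts, best first, with "score" (0 to 1); they miss things now and then, are a little off and sometimes report something else, mostly with a low value. They report only what shows in the picture. A call takes as long as a camera call. They do not tell look-alikes from the thing itself.
- imaging.find_in(thing, picture): "extent" ([left, top, width, height] as shares, 0 to 1, of the picture: columns of its width, rows of its height, round what is visible of it).
The state is a dict: "t": time; "qpos": joint angles; "joint_vel": joint speeds; "joint_efforts": joint torques, N m; "tool_pos": TCP position; "eef_rot": TCP orientation; "ft_force": force on the tool from outside, world axes, zero at the start; "ft_torque": the same for the moment, N m; "grip_width": opening from 0.0 (shut) to 1.0 (fully open); "finger_force": force on a finger pad.
Only numpy, scipy, OpenCV 4.12 (cv2) and the standard library are available. Lean on these libraries where they do the work, as an engineer would, in place of code of your own. Each camera call takes 0.05 s, during which the arm holds its last target. There are 200 camera calls.

## Working session

There is one attempt and no reset: what is moved stays moved. The work goes in short steps, Python scripts to look and compute and a tool call to move; the robot and the scene stay as the last step left them, time stands still between calls to the robot, and variables do not carry over. Pictures are saved under pics/ and viewed, at most 10 in all, crops included, and the job is handed in when it is done.

Besides the shell and the picture viewer there is one more tool, called by a JSON object that holds its "method" and its "body", one argument or row to a line. move_arm: Moves the arm, as the interface text tells. Its arguments: {"type":"object","properties":{"steps":{"type":"array","items":{"type":"number"}},"newtons":{"type":"number"}},"required":["steps"]}

```bash
ls; mkdir -p pics; cat > h.py <<'E'
import numpy as np, cv2
from scipy.spatial.transform import Rotation as R
from station import monitor, imaging, job
def rot(a):
    a=np.array(a,float)
    if a.shape==(3,3): return a
    if a.size==4: return R.from_quat(a).as_matrix()
    return R.from_euler('xyz',a).as_matrix()
def ray(p,u,v):
    d=rot(p['attitude'])@np.array([(u-p['cx'])/p['fx'],(v-p['cy'])/p['fy'],1]); return np.array(p['position'],float),d
def onz(p,u,v,z):
    o,d=ray(p,u,v); return o+d*(z-o[2])/d[2]
def proj(p,X):
    c=rot(p['attitude']).T@(np.array(X,float)-np.array(p['position'],float)); return c[0]/c[2]*p['fx']+p['cx'],c[1]/c[2]*p['fy']+p['cy']
def find(p,n,k=3):
    out=[]
    for r in imaging.find_in(n,p)[:k]:
        l,t,w,h=r['extent']; out.append((round(r['score'],2),[round(x) for x in (l*512,t*384,w*512,h*384)]))
    return out
E
python3 - <<'E'
from h import *
s=monitor.state(); print(s['t'],s['tool_pos'],s['eef_rot'],s['grip_width'])
ims=[]
for n in ['top','side']:
    p=imaging.read_camera(n); print(n,p['position'],p['attitude'],p['fx'],p['cx'],p['cy'])
    cv2.imwrite(f'pics/{n}0.png',p['pixels'])
    for t in ['spindle','spindle_lug','spindle_stand','drive_hub','hub_keyway','slip_bowl','clay_ball_1','rib_wood']:
        print(t,find(p,t))
E
```

```text
pics
0.0 [256.33860212 596.58376695 248.93219818] [-3.13959834e+00 -9.27158659e-05  2.73586495e+00] 0.9980103706905986
top [ 471.83958255  162.42492933 1022.30670443] [-3.05120682  0.01444549 -1.59251399] 403.7211359149097 260.55970585540416 187.34426964683755
spindle [(0.66, [260, 238, 24, 23]), (0.64, [185, 198, 22, 22]), (0.58, [248, 192, 21, 22])]
spindle_lug [(0.74, [247, 193, 24, 23]), (0.62, [258, 240, 25, 21])]
spindle_stand [(0.9, [236, 183, 42, 39])]
drive_hub [(0.89, [345, 180, 42, 40])]
hub_keyway [(0.57, [343, 174, 48, 48]), (0.24, [245, 196, 25, 24])]
slip_bowl [(0.68, [104, 186, 52, 51])]
clay_ball_1 [(0.7, [347, 124, 23, 19])]
rib_wood [(0.59, [206, 135, 28, 28]), (0.54, [342, 174, 44, 46])]
side [ 385.94374684 -473.5705806   644.04733211] [-2.25044857  0.01731339 -0.23444049] 366.05320106281573 252.85355497993868 183.1410527947411
spindle [(0.83, [238, 181, 25, 25]), (0.8, [193, 198, 24, 34]), (0.77, [223, 150, 25, 31])]
spindle_lug [(0.92, [195, 198, 21, 41]), (0.79, [240, 177, 20, 31]), (0.72, [227, 149, 21, 31])]
spindle_stand [(0.75, [228, 185, 48, 48])]
drive_hub [(0.95, [258, 276, 57, 62])]
hub_keyway [(0.73, [256, 275, 60, 62])]
slip_bowl [(0.93, [204, 126, 42, 32]), (0.45, [240, 176, 24, 30])]
clay_ball_1 [(0.58, [349, 269, 24, 28]), (0.4, [239, 176, 22, 29])]
rib_wood [(0.78, [283, 172, 17, 21])]
```

```bash
python3 - <<'E'
from h import *
a=cv2.imread('pics/top0.png')[110:290,90:420]; b=cv2.imread('pics/side0.png')[110:350,170:400]
a=cv2.resize(a,None,fx=2.4,fy=2.4,interpolation=3)[:,:790]
cv2.imwrite('pics/t1.png',a); cv2.imwrite('pics/s1.png',cv2.resize(b,None,fx=2.5,fy=2.5,interpolation=3))
p=imaging.read_camera('top')
print('stand',onz(p,257,203,55),'spindle',onz(p,258.5,203,99),'hub',onz(p,366,200,70))
p=imaging.read_camera('side')
for z,u,v in [(70,286,300),(55,252,203),(76,250.5,193)]: print(onz(p,u,v,z))
E
```

```text
stand [522.31148009 183.84493014  55.        ] spindle [519.9385259  179.43757038  99.        ] hub [522.82808806 -73.12184588  70.        ]
[ 521.48133604 -118.10163109   70.        ]
[525.78528595 164.6767738   55.        ]
[525.54340963 177.49935018  76.        ]
```

View pics/t1.png

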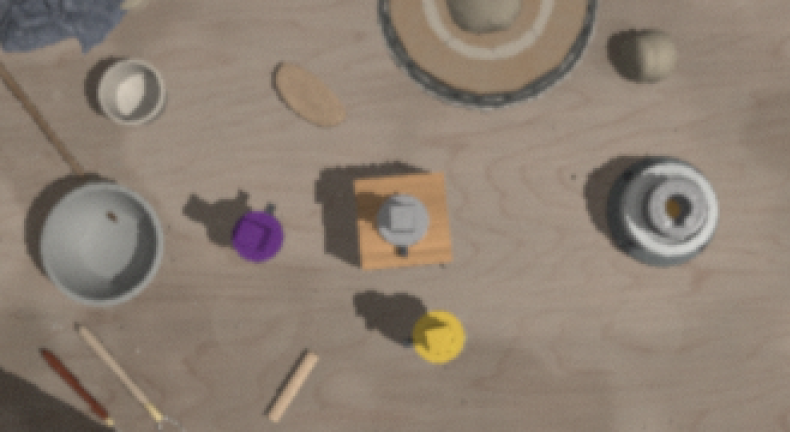

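View pics/s1.png

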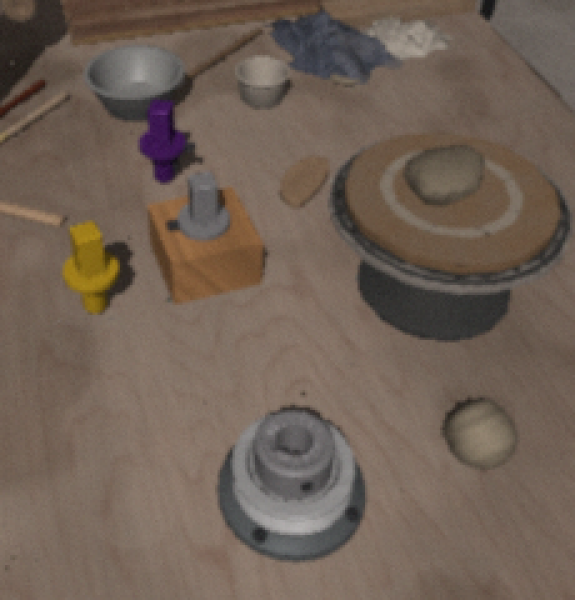

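The top view shows the spindle head at about (258,201) with its lug pointing down the image, towards the robot. The bore is at about (372,197) with a notch at its lower right. The yellow and purple look-alikes stand beside the stand. The side view agrees. Next I work out the move to above the stand.

```bash
cat >> h.py <<'E'
def go(x,y,z,yaw,s=None):
    "shift in tool axes and rotvec to reach a tool-down pose"
    s=s or monitor.state(); A=rot(s['eef_rot']); B=rot([np.pi,0,yaw])
    print('go',np.round(A.T@(np.array([x,y,z])-s['tool_pos']),1),np.round(R.from_matrix(A.T@B).as_rotvec(),3))
E
python3 - <<'E'
from h import *
p=imaging.read_camera('top')
c=onz(p,258,202.5,53); l=onz(p,257.5,214.5,49); hm=onz(p,372.5,196.7,70); kn=onz(p,376.2,201.7,70)
print(c,onz(p,258,201,99),hm,kn,'lugyaw',np.arctan2(*(l-c)[[1,0]]),'key',np.arctan2(*(kn-hm)[[1,0]]))
p2=imaging.read_camera('side'); print(onz(p2,287.2,284.8,70), onz(p2,251.3,198,53))
w=imaging.read_camera('wrist'); s=monitor.state(); A=rot(s['eef_rot'])
print(A.T@(np.array(w['position'])-s['tool_pos']),(A.T@rot(w['attitude'])).round(2),w['fx'],w['cx'],w['cy'])
go(520,182,250,np.pi); go(520,182,250,s['eef_rot'][2])
E
```

```text
[523.56381657 181.46104734  53.        ] [524.5454712  180.48498538  99.        ] [530.25702103 -88.71666774  70.        ] [518.28944197 -96.83128007  70.        ] lugyaw 3.0756265770992894 key -2.5457508956860013
[533.29148214 -87.93807719  70.        ] [528.80652103 185.02266935  53.        ]
[  72.78892288    0.32623363 -124.62815591] [[-0.   -0.96 -0.29]
 [ 1.   -0.   -0.  ]
 [ 0.   -0.29  0.96]] 326.6517930148313 255.99244761458763 191.12677112800938
go [-406.  -277.5   -0. ] [ 0.    -0.    -0.406]
go [-406.  -277.5   -0. ] [ 0. -0. -0.]
```

{"method": "move_arm", "body": {
  "steps": [100, -60, -41, 0, 0, 0, -0.06, 100, -110, -75, 0, 0, 0, -0.11, 100, -160, -109, 0, 0, 0, -0.16, 100, -210, -143, 0, 0, 0, -0.2, 100, -260, -178, 0, 0, 0, -0.25, 100, -310, -212, 0, 0, 0, -0.3, 100, -360, -246, 0, 0, 0, -0.35, 100, -406, -277, 0, 0, 0, -0.38, 100, -406, -277, 0, 0, 0, -0.38, 100, -406, -277, 0, 0, 0, -0.38]
}}

```text
t: 2.4
tool_pos: [520.0, 182.9, 250.0]
eef_rot: [3.141, -0.0, 3.115]
ft_force: [-0.3, 0.7, 0.7]
grip_width: 0.997
finger_force: 0.0
```

```bash
python3 - <<'E'
from h import *
w=imaging.read_camera('wrist'); s=monitor.state(); print(s['t'],s['tool_pos'],s['eef_rot'],s['qpos'],s['ft_force'])
import pickle; pickle.dump((w,s),open('w1.pkl','wb'))
print(find(w,'spindle'),find(w,'spindle_lug'),find(w,'spindle_head'),find(w,'spindle_stand'))
print(proj(w,[523.5,181,99]),proj(w,[487.6,184,49]))
cv2.imwrite('pics/w1.png',cv2.resize(w['pixels'],None,fx=1.5,fy=1.5))
E
```

```text
2.45 [519.53025216 183.87545902 250.03535224] [ 3.14072646e+00 -4.27895997e-04  3.11737759e+00] [-0.10636891  0.31191939 -0.34187036  1.80441013  0.11809368  1.04529686
  1.05421649] [-1.31733931  1.0804589   0.15374502]
[(0.92, [229, 142, 52, 63]), (0.82, [187, 23, 67, 63]), (0.68, [373, 136, 70, 60])] [(0.91, [187, 23, 66, 62]), (0.65, [230, 145, 51, 57]), (0.63, [376, 134, 65, 58])] [(0.87, [372, 133, 69, 60]), (0.62, [226, 141, 57, 66]), (0.59, [184, 24, 71, 62])] [(0.73, [205, 123, 97, 100])]
(np.float64(253.74856069496056), np.float64(184.24688785834303)) (np.float64(256.0575187523875), np.float64(135.77815926492804))
```

View pics/w1.png

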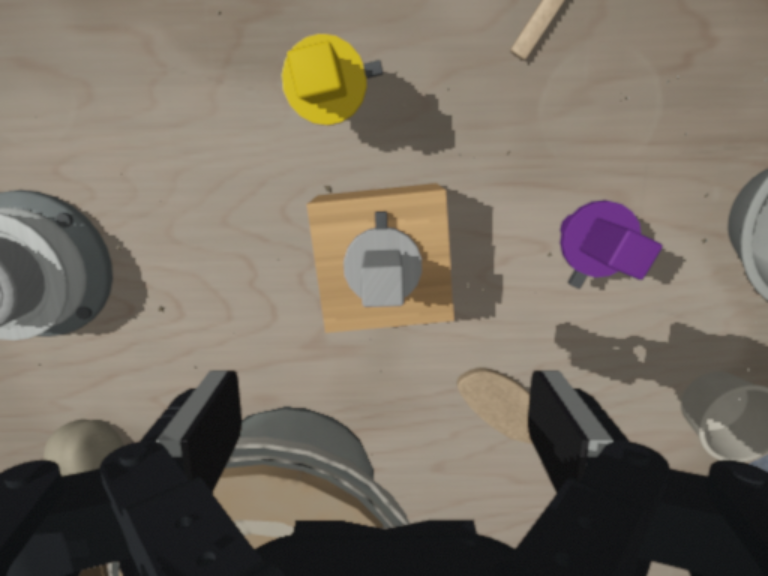

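The wrist view shows the real grey spindle in the stand: collar centre at (255,176), lug end at (254,141) and head top at (255,191). The head's flats are nearly in line with the fingers.

```bash
python3 - <<'E'
from h import *
import pickle; w,s=pickle.load(open('w1.pkl','rb'))
c=onz(w,255.3,176,53); l=onz(w,254,141.3,52); t=onz(w,254.8,190.7,99)
print(c,l,t,np.linalg.norm(l-c),np.arctan2(*(l-c)[[1,0]]))
g=cv2.cvtColor(w['pixels'],6); 
# lug centroid
m=(g[130:152,240:270]<75); v,u=np.nonzero(m); print('lug px',u.mean()+240,v.mean()+130,m.sum())
go(*((c[:2]+t[:2])/2),250,3.12)
E
```

```text
[527.58152817 182.16250951  53.        ] [492.58205582 181.83626024  52.        ] [529.41659125 181.75620955  99.        ] 35.015275277706785 -3.132271375366608
lug px 257.0 147.25 4
go [-9.  -1.9  0.1] [ 0.    -0.    -0.001]
```

{"method": "move_arm", "body": {
  "steps": [100, -7.5, 0, 50, 0, 0, -0.02, 100, -7.5, 0, 100, 0, 0, -0.02, 100, -7.5, 0, 135, 0, 0, -0.02, 100, -7.5, 0, 155, 0, 0, -0.02, 100, -7.5, 0, 164, 0, 0, -0.02, 100, -7.5, 0, 164, 0, 0, -0.02, 0, -7.5, 0, 164, 0, 0, -0.02, 0, -7.5, 0, 164, 0, 0, -0.02, 0, -7.5, 0, 164, 0, 0, -0.02, 0, -7.5, 0, 164, 0, 0, -0.02, 0, -7.5, 0, 164, 0, 0, -0.02, 0, -7.5, 0, 164, 0, 0, -0.02],
  "newtons": 70
}}

```text
t: 4.15
tool_pos: [528.2, 182.3, 86.7]
eef_rot: [3.141, 0.001, 3.136]
ft_force: [-0.1, -0.6, 5.4]
grip_width: 0.27
finger_force: 69.6
```

{"method": "move_arm", "body": {
  "steps": [0, 0, 0, -20, 0, 0, 0, 0, 0, 0, -60, 0, 0, 0, 0, 0, 0, -110, 0, 0, 0, 0, 0, 0, -150, 0, 0, 0, 0, 0, -30, -164, 0, 0, 0, 0, 0, -80, -164, 0, 0, 0, 0, 0, -130, -164, 0, 0, 0, 0, 0, -155, -164, 0, 0, 0, 0, 0, -155, -164, 0, 0, 0, 0, 0, -155, -164, 0, 0, 0]
}}

```text
t: 5.4
tool_pos: [526.3, 28.2, 249.4]
eef_rot: [3.141, -0.001, 3.137]
ft_force: [-1.0, 0.0, -3.4]
grip_width: 0.274
finger_force: 69.6
```

```bash
python3 - <<'E'
from h import *
import pickle
w=imaging.read_camera('wrist'); s=monitor.state(); print(s['t'],s['tool_pos'],s['eef_rot'],s['qpos'],s['ft_force'],s['grip_width'],s['finger_force'])
pickle.dump((w,s),open('w2.pkl','wb'))
for n in ['drive_hub','hub_keyway','hub_mouth','spindle','spindle_lug']: print(n,find(w,n))
print(proj(w,[530,-88,70]))
cv2.imwrite('pics/w2.png',cv2.resize(w['pixels'],None,fx=1.5,fy=1.5))
E
```

```text
5.45 [526.45332866  28.76146257 249.53812522] [ 3.14072794e+00 -9.29013071e-04  3.13764469e+00] [ 0.13286094  0.26442398 -0.27949002  1.86218524  0.08319045  1.02713298
  1.38629678] [ 0.76917791 -0.54514457 -3.74242613] 0.2682408113955647 69.5701003074646
drive_hub [(0.91, [101, 115, 101, 104])]
hub_keyway [(0.93, [102, 114, 103, 103])]
hub_mouth [(0.68, [104, 116, 99, 100])]
spindle [(0.96, [356, 14, 74, 62]), (0.77, [203, 172, 106, 153])]
spindle_lug [(0.87, [362, 15, 63, 63]), (0.57, [205, 171, 107, 151])]
(np.float64(134.674356173425), np.float64(177.31672043041564))
```

View pics/w2.png

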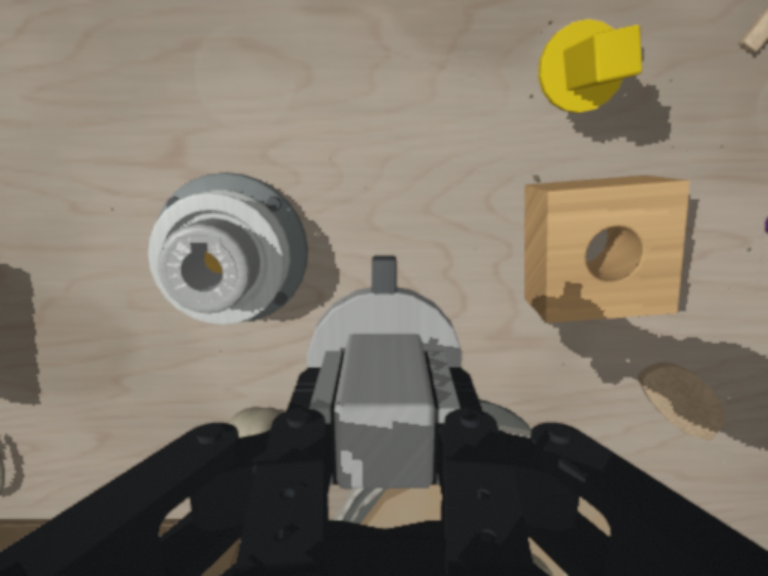

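The spindle is held and upright. In this view the bore is at about (135,178), and the keyway notch points nearly straight up the picture, slightly left. My earlier guess of lower right was shadow. I enlarge the hub mouth to measure it.

```bash
python3 - <<'E'
import pickle,cv2
w,s=pickle.load(open('w2.pkl','rb'))
c=w['pixels'][145:210,100:175]; c=cv2.convertScaleAbs(c,alpha=1.3)
cv2.imwrite('pics/w2z.png',cv2.resize(c,None,fx=9,fy=9,interpolation=cv2.INTER_CUBIC))
E
```

```text
(no output)
```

View pics/w2z.png

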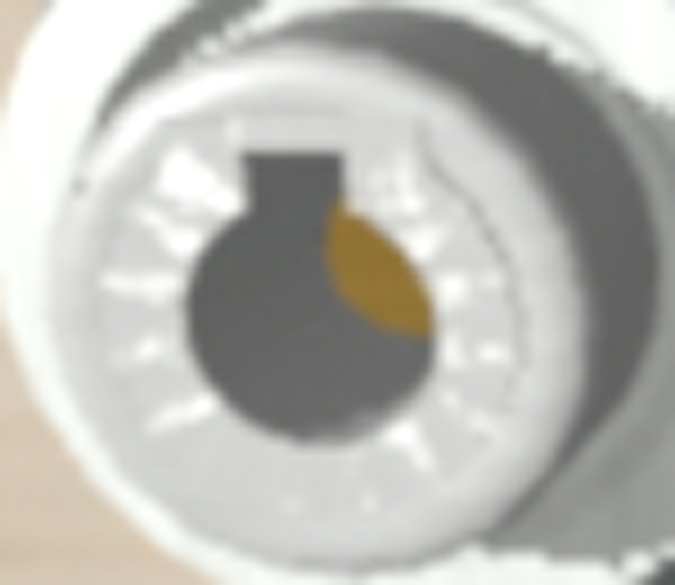

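```bash
python3 - <<'E'
from h import *
import pickle; w,s=pickle.load(open('w2.pkl','rb'))
b=onz(w,134.1,179.8,70); k=onz(w,132.2,161.6,70)
print(b,k,np.linalg.norm(k-b),'keyway yaw',np.arctan2(*(k-b)[[1,0]]))
# cross-check width direction: keyway corners
k1=onz(w,100+245/9-.44,161.6,70);k2=onz(w,100+343/9-.44,161.6,70); print(np.linalg.norm(k2-k1))
z=s['tool_pos'][2]-86.3+10+52+0
l=onz(w,384/1.5,257/1.5,z+53-52-10+10); c1=onz(w,307/1.5,355/1.5,z); c2=onz(w,461/1.5,355/1.5,z)
print('collar',c1,c2,'lug',l,'spindle tcp',s['tool_pos'])
bl=[onz(w,100+x/9-.44,145+317/9-.44,70) for x in (187,436)]; print(np.linalg.norm(bl[1]-bl[0]))
E
```

```text
[532.45587428 -88.82701692  70.        ] [514.6758113  -88.62857778  70.        ] 17.78117031118832 keyway yaw 3.1304323497253086
10.298378436496339
collar [521.60211253   2.91374846 225.23812522] [521.89185191  53.856064   225.23812522] lug [488.28426836  28.56875442 226.23812522] spindle tcp [526.45332866  28.76146257 249.53812522]
26.59636895009519
```

The keyway points the same way as the key (yaw about 3.13). I look once more with the camera almost over the bore.

{"method": "move_arm", "body": {
  "steps": [0, -25, -45, 15, 0, 0, 0, 0, -50, -90, 35, 0, 0, 0, 0, -63, -116, 50, 0, 0, 0, 0, -63, -116, 50, 0, 0, 0, 0, -63, -116, 50, 0, 0, 0, 0, -63, -116, 50, 0, 0, 0]
}}

```text
t: 6.45
tool_pos: [589.4, -87.2, 200.7]
eef_rot: [3.141, 0.001, 3.138]
ft_force: [-0.1, -0.2, -3.8]
grip_width: 0.274
finger_force: 69.5
```

```bash
python3 - <<'E'
from h import *
import pickle
w=imaging.read_camera('wrist'); s=monitor.state(); print(s['t'],s['tool_pos'],s['eef_rot'],s['ft_force'],s['grip_width'],s['finger_force'])
pickle.dump((w,s),open('w3.pkl','wb'))
print(proj(w,[533,-88.5,70]))
cv2.imwrite('pics/w3.png',cv2.resize(w['pixels'][60:260,150:350],None,fx=3,fy=3,interpolation=2))
E
```

```text
6.5 [589.41964735 -87.41916513 200.74488678] [3.14116579e+00 1.09141163e-03 3.13820971e+00] [ 0.41490072 -0.00390709 -3.34174858] 0.27351353663027017 69.54760193824768
(np.float64(253.8731130675857), np.float64(115.39287442553346))
```

View pics/w3.png

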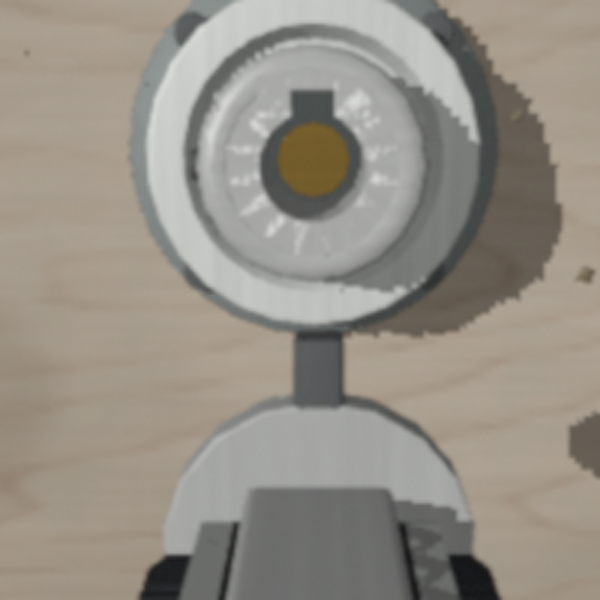

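The bore centre is at crop (310,168), the keyway end at (312,90), the lug tip at (318,332), and the collar's mid-column is 318.

```bash
python3 - <<'E'
from h import *
import pickle; w,s=pickle.load(open('w3.pkl','rb'))
f=lambda a,b,z: onz(w,150+a/3-.33,60+b/3-.33,z)
b=f(310,168,70);k=f(312,90,70);print(b,k,np.linalg.norm(b-k),'boss',f(312,162,70),'bore w',np.linalg.norm(f(260,168,70)-f(360,168,70)))
z=s['tool_pos'][2]-76
l=f(318.5,332,z+52);print('lug',l,'w',np.linalg.norm(f(294,340,z+52)-f(343,340,z+52)),'lug base',f(319,407,z+52),'collar',f(165,530,z+53),f(472,530,z+53))
print('lugtip axis offset in x from tcp',l[0]+36-s['tool_pos'][0])
E
```

```text
[533.20383199 -89.16469877  70.        ] [514.26325174 -88.54500638  70.        ] 18.950714998969925 boss [531.71860801 -88.64739803  70.        ] bore w 25.42903399672041
lug [551.1097464  -87.04204912 176.74488678] w 7.625023089586838 lug base [563.31522602 -87.01091599 176.74488678] collar [ 584.04439936 -112.34073015  177.74488678] [584.24022363 -62.00274658 177.74488678]
lugtip axis offset in x from tcp -2.309900947510073
```

{"method": "move_arm", "body": {
  "steps": [0, 30, -1, 0, 0, 0, 0, 0, 56, -1.9, 0, 0, 0, 0, 0, 56, -1.9, 0, 0, 0, 0, 0, 56, -1.9, 25, 0, 0, 0, 0, 56, -1.9, 44, 0, 0, 0, 0, 56, -1.9, 44, 0, 0, 0, 0, 56, -1.9, 50, 0, 0, 0, 0, 56, -1.9, 54, 0, 0, 0, 0, 56, -1.9, 58, 0, 0, 0, 0, 56, -1.9, 58, 0, 0, 0]
}}

```text
t: 7.75
tool_pos: [533.4, -90.5, 142.0]
eef_rot: [3.141, 0.0, 3.136]
ft_force: [1.1, 0.3, -3.9]
grip_width: 0.27
finger_force: 70.0
```

{"method": "move_arm", "body": {
  "steps": [0, 0, 0, 4, 0, 0, 0, 0, 0, 0, 8, 0, 0, 0, 0, 0, 0, 8, 0, 0, 0]
}}

```text
t: 8.12
tool_pos: [533.5, -90.1, 133.7]
eef_rot: [3.141, 0.001, 3.136]
ft_force: [2.0, 2.9, -5.4]
grip_width: 0.271
finger_force: 69.5
```

{"method": "move_arm", "body": {
  "steps": [0, -0.3, 0.6, 1, 0, 0, 0, 0, -0.3, 0.6, 4, 0, 0, 0, 0, -0.3, 0.6, 8, 0, 0, 0, 0, -0.3, 0.6, 8, 0, 0, 0]
}}

```text
t: 8.62
tool_pos: [533.4, -90.0, 125.5]
eef_rot: [3.141, -0.0, 3.136]
ft_force: [1.7, 2.9, -5.5]
grip_width: 0.268
finger_force: 69.8
```

The key is in the keyway with no axial resistance. I go on against the spring.

{"method": "move_arm", "body": {
  "steps": [0, 0, 0.4, 4, 0, 0, 0, 0, 0, 0.4, 8, 0, 0, 0, 0, 0, 0.4, 12, 0, 0, 0, 0, 0, 0.4, 16, 0, 0, 0, 0, 0, 0.4, 20, 0, 0, 0, 0, 0, 0.4, 20, 0, 0, 0, 0, 0, 0.4, 20, 0, 0, 0],
  "newtons": 100
}}

```text
t: 9.5
tool_pos: [533.6, -89.8, 106.4]
eef_rot: [-3.141, 0.0, 3.136]
ft_force: [0.2, 1.8, 4.8]
grip_width: 0.268
finger_force: 100.1
```

{"method": "move_arm", "body": {
  "steps": [0, 0, 0, 2, 0, 0, 0, 0, 0, 0, 4, 0, 0, 0, 0, 0, 0, 5, 0, 0, 0, 0, 0, 0, 5, 0, 0, 0, 0, 0, 0, 5, 0, 0, 0]
}}

```text
t: 10.12
tool_pos: [533.7, -89.8, 101.8]
eef_rot: [-3.141, 0.0, 3.136]
ft_force: [-2.2, 1.2, 7.0]
grip_width: 0.27
finger_force: 101.0
```

{"method": "move_arm", "body": {
  "steps": [0, 0, 0, 1, 0, 0, 0, 0, 0, 0, 1.6, 0, 0, 0, 0, 0, 0, 1.6, 0, 0, 0, 0, 0, 0, 1.6, 0, 0, 0]
}}

```text
t: 10.62
tool_pos: [533.7, -89.9, 101.7]
eef_rot: [-3.141, 0.001, 3.136]
ft_force: [-6.6, 2.0, 21.4]
grip_width: 0.268
finger_force: 102.7
```

The force jumped while z stayed at 101.7, the expected home height, so the collar is on the face. I check with the side camera.

```bash
python3 - <<'E'
from h import *
p=imaging.read_camera('side'); s=monitor.state(); print(s['t'],s['tool_pos'],s['ft_force'],s['finger_force'])
cv2.imwrite('pics/s2.png',cv2.resize(p['pixels'][220:350,220:360],None,fx=4,fy=4,interpolation=2))
E
```

```text
10.675 [533.69580399 -89.86392122 101.67926655] [-6.14617314  1.58157576 21.64921429] 102.6504921913147
```

View pics/s2.png

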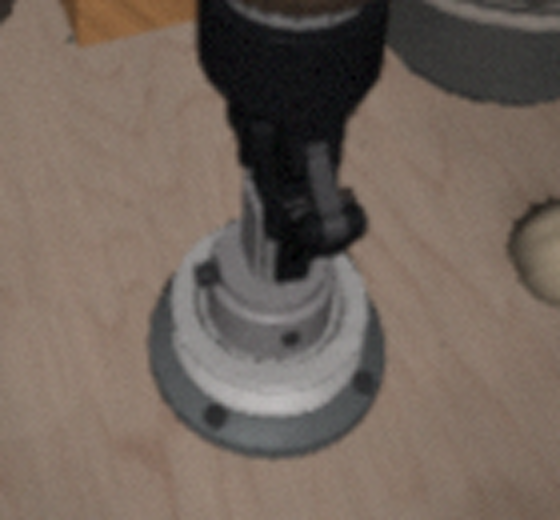

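The side view shows the collar flush on the hub boss around crop (275,285), with no gap. The lug is at (207,272) and the head is still gripped. I hand the job in.

```bash
python3 -c "
from h import *
print(job.hand_in())"
```

```text
the job is handed in; nothing more can be done
None
```

I handed the job in at about 10.7 s with the spindle pressed home, its key in the keyway and the head still gripped at about 100 N; the bowl, clay ball and rib were not touched, and no verdict came back.

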